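# Unhook the orange lifting hook from its rack yoke and bin both parts singly

### The arm

A 6-joint arm with a two-finger parallel gripper is mounted at the origin on the work surface. World frame = base frame: x ahead of the robot, y to its left, z up, the work surface at z = 0. Lengths are in m, angles in rad, forces in N, time in s.
With the tool pointing down it reaches from about 0.275 to 0.85 m from the base axis. Payload 19 kg.
Tool frame: the origin (TCP) lies midway between the tips of the shut fingers; the grasp point (between the pads) lies 19 mm behind it (ctrl.grip_point_offset is the distance from the TCP to the grasp point, in m); z points along the fingers, y is the direction in which the jaws open and shut (so a half turn about z gives the same grasp; the last joint's range is limited). The gripper opens to 85 mm and grips with 20 to 120 N. Pads are 22 mm wide; open, the fingers measure 114 mm over their backs; the gripper's body (76 mm by 85 mm) begins 54 mm behind the grasp point. The pads swing forward as they close: fully open they stand 13 mm farther back than shut.
Start: joints at [1.08, 0.15, 1.437, -0, 1.554, -0.134], TCP at [0.201, 0.539, 0.199] pointing down, gripper open.
Joint ranges: [-2.8, 2.8], [-0.68, 2.1], [0.12, 2.68], [-1.39, 4.53], [0.16, 2.79], [-2.81, 2.81]. Speed limits (rad/s): [1.89, 1.89, 2.22, 3.01, 3.01, 3.01].

### API

Orientations are given as a 3x3 rotation matrix whose columns are the frame's x, y, z axes.
In Python, from cell import ctrl gives the robot as it stands.
- The arm moves only by the tool apply_moves, never from a script. Its argument "plan" is a list of rows, each an object with "offset": the shift along the tool's x, y, z in cm, a list of three; "angular": the turn, a rotation vector about the tool's x, y, z in degrees, a list of three; "fingers": the finger opening in cm, from 0 to 8.54. In form: [{"offset": [tx, ty, tz], "angular": [ax, ay, az], "fingers": fingers}, ...]. A call has 1 to 20 rows; each row is the pose to reach, as a shift and turn from the pose commanded when the call began, along the tool's axes at that moment; what a row does not reach only later rows make up. A row lasts 1/8 s, in which the tool goes at most 62.5 mm and 10.7 degrees, less where a joint would pass 70% of its speed; a pose out of reach is approached as far as the arm can. A call with a gripper value outside its range is refused whole. The fingers move at their own pace and stop on an object; the grip force is fixed at half the most. Time passes only in rows, so rows that repeat a pose let the fingers close. It gives the time, the measured TCP pose, the force and the opening at its end, in the units of the state.
- ctrl.get_state(): the state, without advancing time (a new reading comes with each control period).
- ctrl.get_image(name): name is "side" or "top"; returns the picture (420x560x3 uint8, red, green, blue); there is no depth.
- ctrl.camera_params(name): a dict with "mtx" (3x3 intrinsics, pixels), "extrinsics" (4x4, takes a point from camera to world coordinates). Camera axes: x right, y down, z forward; pixel columns grow to the right and rows downward; lengths in m; the calibration is good to about 2 mm. A picture is of the moment at which its call begins. camera_params takes no time and is no camera call.
- ctrl.sign_off(): hands the job in, once; it reports no verdict.
The state is a dict: "time": time; "joint_positions": joint angles; "qvel": joint speeds; "effort": joint torques, N m; "position": TCP position; "orientation": TCP orientation; "wrist_force": force on the tool from outside, world axes, zero at the start; "ft_torque": the same for the moment, N m; "gripper_width": finger opening in m.
Only numpy, scipy, OpenCV 4.12 (cv2) and the standard library are available. Lean on these libraries where they do the work, as an engineer would, in place of code of your own. Each camera call takes 0.05 s, during which the arm holds its last target.

### The job

The orange-handled lifting hook came out of the cleaning bath still caught in its slotted grey yoke. Raise it a little, twist it until its handle lies along the slot and draw it up and out, keeping the yoke on the bench; then put the hook in the blue bin and stand the freed yoke on its feet in the yellow tray.

Things in the scene. Friction and masses are not known exactly. Their poses are not given: they have to be found in the camera images.
- hook: Hook, 0.12 kg, orange grip. Origin: shank axis at underside of its 36 x 36 x 4 flange, which rests on the yoke's top; z up. Grip 48 long (x), 16 thick (y), 4 to 36 mm above origin: pinch its thickness. An 8 mm round shank goes down through the slot to a toe 40 mm below, pointing +x: 28 mm reach, tip turned up to 22 mm below origin. A green-gripped twin in another yoke is not part of the job.
- yoke: Loose grey-coated metal bridge, 0.35 kg, 110 (x) x 50 (y) x 46 mm high. Origin: centre of underside; z up. Top plate 10 mm thick, 8 mm leg at each end; central slot 76 (x) x 22 (y). The hook starts mid-slot, toe across it under the plate, 12 mm free rise. With hook x along the slot, either way round, the toe passes, clear after a 40 mm rise. Grip the bare yoke across its 50 mm width, by the plate.
- bin: Blue open bin for hooks, fixed, 180 mm (x) by 150 mm (y) outside, 45 mm high, walls and floor 5 mm. Origin: centre of its underside, on the bench; z up.
- tray: Yellow shallow open tray for yokes, fixed, 180 mm (x) by 150 mm (y) outside, 24 mm high, walls and floor 5 mm. Origin: centre of its underside, on the bench; z up.

How it is judged:
By the outcome, as a careful person would: the job done as asked, in the order asked, and still so for the second after the job is handed in, with the robot touching nothing.
It also fails if it takes over 64 s, if anything falls off the work surface, if the arm or the gripper's body presses on something with over 40 N, if the wrist force passes 120 N, or if a joint passes its speed limit or range.

## Working session

There is one attempt and no reset: what is moved stays moved. The work goes in short steps, Python scripts to look and compute and a tool call to move; the robot and the scene stay as the last step left them, time stands still between calls to the robot, and variables do not carry over. Pictures are saved under pics/ and viewed, and the job is handed in when it is done.

Besides the shell and the picture viewer there is one more tool, called as a command line: name --argument value ..., lists and objects as JSON in quotes. apply_moves: Moves the arm, as the interface text tells. Its arguments: {"type":"object","properties":{"plan":{"type":"array","items":{"type":"object","properties":{"offset":{"type":"array","items":{"type":"number"}},"angular":{"type":"array","items":{"type":"number"}},"fingers":{"type":"number"}}}}},"required":["plan"]}

```bash
ls; mkdir -p pics; python3 - <<'E'
from cell import ctrl
import cv2
s=ctrl.get_state();print(s)
for n in("top","side"):
    im=ctrl.get_image(n);cv2.imwrite(f"pics/{n}0.png",im[:,:,::-1]);p=ctrl.camera_params(n);print(n,p["mtx"].round(1).tolist(),p["extrinsics"].round(4).tolist())
print(ctrl.grip_point_offset)
E
```

```text
pics
{'time': 0.0, 'joint_positions': array([ 1.07996388e+00,  1.50957699e-01,  1.43802681e+00,  2.70163719e-05,
        1.55378638e+00, -1.34010823e-01]), 'qvel': array([ 0.00092343,  0.00033064, -0.00127521, -0.0001068 ,  0.00049381,
       -0.00096373]), 'effort': array([-5.01337890e-04, -7.13066339e+01, -5.70853400e+01, -1.26011601e-04,
        9.12049989e-03, -3.21774837e-05]), 'position': array([0.20072811, 0.53852635, 0.1981937 ]), 'orientation': array([[-9.37011535e-01,  3.49297935e-01, -5.79198247e-04],
       [ 3.49298367e-01,  9.37010991e-01, -1.02640416e-03],
       [ 1.84194270e-04, -1.16406554e-03, -9.99999306e-01]]), 'wrist_force': array([-0.16119989,  0.19558574, -0.25362782]), 'ft_torque': array([-0.03081432, -0.01213111, -0.02075577]), 'gripper_width': 0.08543881376188595}
top [[527.5, 0.0, 273.5], [0.0, 527.5, 197.0], [0.0, 0.0, 1.0]] [[0.0079, -0.9875, 0.1572, 0.36], [-0.9997, -0.0042, 0.0238, -0.0156], [-0.0228, -0.1574, -0.9873, 1.0551], [0.0, 0.0, 0.0, 1.0]]
side [[450.1, 0.0, 277.3], [0.0, 450.1, 201.4], [0.0, 0.0, 1.0]] [[0.7331, -0.3321, 0.5936, 0.0175], [-0.6798, -0.3855, 0.6239, -0.5348], [0.0216, -0.8609, -0.5083, 0.506], [0.0, 0.0, 0.0, 1.0]]
0.0187
```

View pics/top0.png

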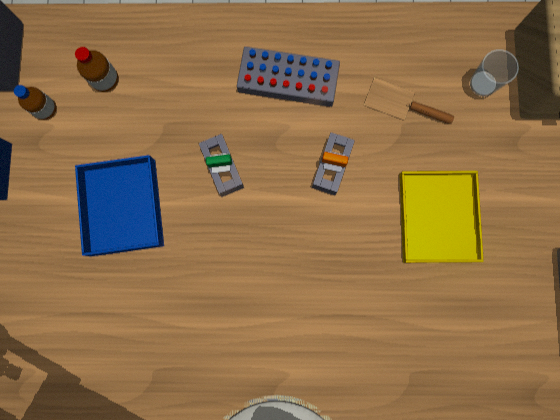

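View pics/side0.png

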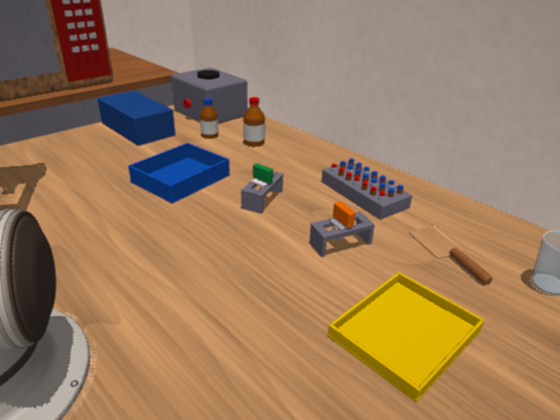

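Top: orange grip near (335,159) in its grey yoke centred near (333,163); blue bin near (119,206); yellow tray near (442,217); green twin near (218,160). Now I'll measure each.

```bash
cat > h.py <<'E'
import numpy as np, cv2
from cell import ctrl
def ray(n,px):
    p=ctrl.camera_params(n);E=p["extrinsics"];d=E[:3,:3]@np.linalg.solve(p["mtx"],[px[0],px[1],1.]);return E[:3,3],d
def onz(n,px,z):
    o,d=ray(n,px);return o+d*(z-o[2])/d[2]
def proj(n,P):
    p=ctrl.camera_params(n);E=np.linalg.inv(p["extrinsics"]);c=(E[:3,:3]@np.asarray(P).T).T+E[:3,3];q=(p["mtx"]@c.T).T;return q[:,:2]/q[:,2:]
def tri(a,b):
    o1,d1=ray("top",a);o2,d2=ray("side",b)
    t=np.linalg.lstsq(np.c_[d1,-d2],o2-o1,rcond=None)[0];p,q=o1+t[0]*d1,o2+t[1]*d2
    return (p+q)/2,np.linalg.norm(p-q)
def mask(im,c):
    h=cv2.cvtColor(im,cv2.COLOR_RGB2HSV)
    lo,hi={"orange":((8,200,120),(16,255,255)),"blue":((105,150,60),(125,255,255)),"yellow":((22,180,120),(32,255,255)),"grey":((112,20,50),(140,90,200))}[c]
    m=cv2.inRange(h,lo,hi);return m
def blobs(m,amin=40):
    cs,_=cv2.findContours(m,cv2.RETR_EXTERNAL,cv2.CHAIN_APPROX_NONE)
    return sorted([c for c in cs if cv2.contourArea(c)>amin],key=cv2.contourArea,reverse=True)
E
python3 - <<'E'
from h import *
for n in("top","side"):
    im=cv2.imread(f"pics/{n}0.png")[:,:,::-1].copy()
    for c in("orange","blue","yellow","grey"):
        for b in blobs(mask(im,c))[:4]:
            print(n,c,cv2.contourArea(b),[np.round(x,1) for x in cv2.minAreaRect(b)], cv2.approxPolyDP(b,4,True)[:,0].tolist())
t=cv2.imread("pics/top0.png")[120:210,290:380];s=cv2.imread("pics/side0.png")[190:265,295:390]
cv2.imwrite("pics/c0.png",np.hstack([cv2.resize(t,(400,400),interpolation=2),cv2.resize(s,(400,400),interpolation=2)]))
hs=cv2.cvtColor(cv2.imread("pics/top0.png"),cv2.COLOR_BGR2HSV);print(hs[183,325],hs[140,340],hs[159,336])
E
```

```text
top orange 160.5 [array([335.2, 157.7]), array([24.9,  7.6]), np.float64(12.5)] [[323, 155], [347, 162], [345, 156]]
top blue 6830.5 [array([117.8, 205.5]), array([93.2, 81.7]), np.float64(83.8)] [[149, 156], [75, 166], [82, 254], [157, 246], [160, 237], [162, 245], [150, 169], [154, 160]]
top blue 94.0 [array([19.5, 90.5]), array([11., 11.]), np.float64(90.0)] [[17, 85], [14, 92], [21, 96], [25, 88]]
top yellow 6907.5 [array([442.4, 216.3]), array([93.8, 77.8]), np.float64(87.6)] [[477, 171], [402, 171], [406, 262], [483, 261]]
top grey 2833.0 [array([287.8,  74.2]), array([97.5, 41.4]), np.float64(8.7)] [[237, 87], [309, 97], [307, 85], [321, 86], [325, 72], [333, 79], [339, 62], [331, 60], [327, 71], [327, 60], [318, 58], [317, 68], [311, 64], [314, 58], [305, 56], [307, 64], [302, 67], [302, 56], [292, 54], [294, 62], [289, 65], [289, 54], [279, 52], [277, 62], [276, 52], [258, 49], [251, 59], [251, 48], [245, 47]]
top grey 253.0 [array([213.4, 147.5]), array([19.1, 24.5]), np.float64(68.2)] [[221, 135], [200, 143], [204, 156], [216, 144], [228, 152]]
top grey 248.5 [array([339.1
[... 1549 characters left out ...]
9, 217], [408, 206], [410, 196], [405, 192], [378, 199], [378, 190], [370, 196], [371, 173], [368, 189], [362, 191], [364, 170], [360, 169], [357, 185], [352, 180], [356, 164], [351, 181], [336, 174], [338, 166]]
side grey 878.5 [array([341.1, 233.4]), array([33.2, 64.5]), np.float64(76.0)] [[372, 224], [360, 213], [350, 229], [327, 232], [323, 228], [332, 224], [329, 220], [314, 223], [310, 242], [322, 255], [330, 237], [356, 231], [370, 242]]
side grey 597.5 [array([261., 190.]), array([28.2, 50.7]), np.float64(42.3)] [[281, 174], [274, 173], [275, 180], [260, 191], [251, 182], [242, 190], [242, 207], [261, 211], [262, 196], [270, 188], [281, 189]]
[123  22 130] [117  23 124] [ 17 231 198]
```

View pics/c0.png

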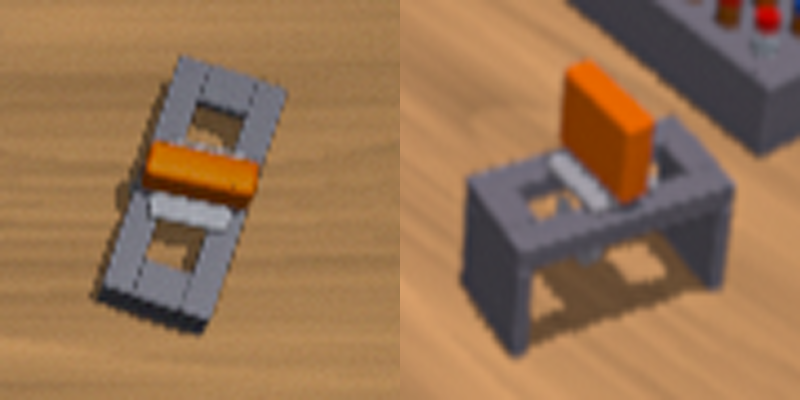

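```bash
python3 - <<'E'
from h import *
tc=lambda x,y:(290+x/400*90-.5,120+y/400*90-.5)
sc=lambda x,y:(295+x/400*95-.5-95,190+y/400*75-.5)
Y=[onz("top",tc(*p),.046)[:2] for p in[(182,57),(287,93),(207,320),(101,290)]]
print("yoke top-view corners",np.round(Y,4).tolist(),"c",np.mean(Y,0).round(4))
d=(Y[0]+Y[1]-Y[2]-Y[3])/2;print("len",np.linalg.norm(d),"wid",np.linalg.norm(Y[0]-Y[1]),"ang",np.degrees(np.arctan2(d[1],d[0])))
for p in[(182,57),(287,93),(207,320),(101,290)]:pass
S=[onz("side",sc(*p),.046)[:2] for p in[(470,182),(520,250),(733,187),(668,117)]]
print("yoke side",np.round(S,4).tolist(),"c",np.mean(S,0).round(4))
T=[onz("top",tc(*p),.082)[:2] for p in[(155,142),(262,164),(256,185),(150,168)]]
print("grip top",np.round(T,4).tolist(),np.mean(T,0).round(4))
S=[onz("side",sc(*p),.082)[:2] for p in[(567,73),(583,60),(655,118),(637,134)]]
print("grip side",np.round(S,4).tolist(),np.mean(S,0).round(4))
for l in(T,S):
    l=np.array(l)
d=(T[1]+T[2]-T[0]-T[3])/2;print("grip ang top",np.linalg.norm(d),np.degrees(np.arctan2(d[1],d[0])))
d=(S[2]+S[3]-S[0]-S[1])/2;print("side",np.linalg.norm(d),np.degrees(np.arctan2(d[1],d[0])))
B=[onz("top",p,.045)[:2] for p in[(150,156),(75,166),(82,254),(162,245)]];print("bin",np.round(B,4).tolist(),np.mean(B,0))
B=[onz("top",p,.024)[:2] for p in[(477.5,171),(402,171),(405.5,262),(483,261.5)]];print("tray",np.round(B,4).tolist(),np.mean(B,0))
d=(B[0]+B[1]-B[2]-B[3]);print(np.degrees(np.arctan2(d[1],d[0])))
E
```

```text
yoke top-view corners [[0.6503, -0.1026], [0.634, -0.1487], [0.5321, -0.1124], [0.5452, -0.0663]] c [ 0.5904 -0.1075]
len 0.10972257161928825 wid 0.04897019890099394 ang -19.32463372068666
yoke side [[0.5469, -0.0711], [0.5329, -0.1135], [0.6329, -0.1499], [0.6479, -0.1017]] c [ 0.5902 -0.109 ]
grip top [[0.6026, -0.0877], [0.5932, -0.1329], [0.584, -0.1302], [0.5913, -0.0855]] [ 0.5928 -0.1091]
grip side [[0.5878, -0.088], [0.6, -0.0868], [0.5939, -0.1323], [0.5801, -0.1337]] [ 0.5904 -0.1102]
grip ang top 0.04577361055833987 -100.54428761976907
side 0.046109723659885644 -98.68711842351638
bin [[0.6019, 0.2533], [0.5813, 0.4014], [0.4084, 0.3761], [0.4266, 0.2222]] [0.50454212 0.31327195]
tray [[0.5781, -0.3939], [0.5776, -0.2454], [0.3983, -0.2467], [0.4003, -0.3951]] [ 0.48856068 -0.32028391]
0.3956900417833328
```

```bash
cat >> h.py <<'E'
def to(x,y,z,yawy):
    """offset (cm) and z turn (deg) from the present pose to TCP x,y,z with tool y at yawy deg"""
    s=ctrl.get_state();R=s["orientation"];p=s["position"]
    yy=np.degrees(np.arctan2(R[1,1],R[0,1]));dy=(yawy-yy+180)%360-180
    a=np.radians(yy);X=np.array([-np.sin(a)*-1*-1,np.cos(a),0]);X=np.array([-np.sin(a),np.cos(a),0])
    Yv=np.array([np.cos(a),np.sin(a),0]);d=np.array([x,y,z])-p
    X=np.sign(X@R[:,0])*X
    print("off",np.round([d@X*100,d@Yv*100,-d[2]*100],2),"turn z",round(-dy,1))
    print("now",p.round(4),"yawY",yy.round(1),"tilt",R[:,2].round(3),"F",s["wrist_force"].round(1),"w",s["gripper_width"].round(4),"t",s["time"])
E
python3 - <<'E'
from h import *
to(.591,-.1095,.13,-9.7)
E
```

```text
off [-59.2  -47.09   6.83] turn z 79.3Traceback (most recent call last):
  File "<stdin>", line 2, in <module>
  File "h.py", line 28, in to
    print("now",p.round(4),"yawY",yy.round(1),"tilt",R[:,2].round(3),"F",s["wrist_force"].round(1),"w",s["gripper_width"].round(4),"t",s["time"])
                                                                                                       ^^^^^^^^^^^^^^^^^^^^^^^^
AttributeError: 'float' object has no attribute 'round'
```

apply_moves --plan '[{"offset": [-59.2, -47.1, 0], "angular": [0, 0, 79.3], "fingers": 5}, {"offset": [-59.2, -47.1, 0], "angular": [0, 0, 79.3], "fingers": 5}, {"offset": [-59.2, -47.1, 0], "angular": [0, 0, 79.3], "fingers": 5}, {"offset": [-59.2, -47.1, 0], "angular": [0, 0, 79.3], "fingers": 5}, {"offset": [-59.2, -47.1, 0], "angular": [0, 0, 79.3], "fingers": 5}, {"offset": [-59.2, -47.1, 0], "angular": [0, 0, 79.3], "fingers": 5}, {"offset": [-59.2, -47.1, 0], "angular": [0, 0, 79.3], "fingers": 5}, {"offset": [-59.2, -47.1, 0], "angular": [0, 0, 79.3], "fingers": 5}, {"offset": [-59.2, -47.1, 0], "angular": [0, 0, 79.3], "fingers": 5}, {"offset": [-59.2, -47.1, 0], "angular": [0, 0, 79.3], "fingers": 5}, {"offset": [-59.2, -47.1, 0], "angular": [0, 0, 79.3], "fingers": 5}, {"offset": [-59.2, -47.1, 0], "angular": [0, 0, 79.3], "fingers": 5}, {"offset": [-59.2, -47.1, 0], "angular": [0, 0, 79.3], "fingers": 5}, {"offset": [-59.2, -47.1, 0], "angular": [0, 0, 79.3], "fingers": 5}, {"offset": [-59.2, -47.1, 6.8], "angular": [0, 0, 79.3], "fingers": 5}, {"offset": [-59.2, -47.1, 6.8], "angular": [0, 0, 79.3], "fingers": 5}, {"offset": [-59.2, -47.1, 6.8], "angular": [0, 0, 79.3], "fingers": 5}]'

```text
time: 2.22
position: [0.5912, -0.1086, 0.1325]
orientation: [[0.168, 0.986, 0.001], [0.986, -0.168, -0.0], [-0.0, 0.001, -1.0]]
wrist_force: [0.0, 0.3, 0.5]
gripper_width: 0.0496
```

```bash
sed -i 's/s\["gripper_width"\].round(4)/round(s["gripper_width"],4)/' h.py; python3 - <<'E'
from h import *
to(.591,-.1095,.056,-9.7)
for n in("side",):
    im=ctrl.get_image(n);cv2.imwrite(f"pics/{n}1.png",im[:,:,::-1])
E
```

```text
off [-0.09 -0.    7.65] turn z 0.0
now [ 0.5912 -0.1086  0.1325] yawY -9.7 tilt [ 0.001 -0.    -1.   ] F [0.  0.3 0.5] w 0.0496 t 2.225
```

View pics/side1.png

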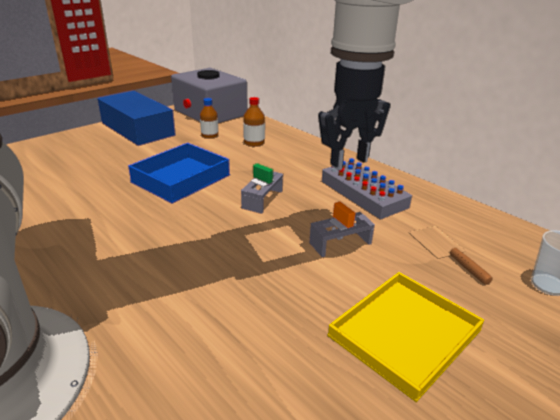

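The gripper (tips near (350,160)) is above the orange grip at (343,214), aligned with it. I'll descend and close.

apply_moves --plan '[{"offset": [-0.1, 0, 4.0], "angular": [0, 0, 0], "fingers": 5}, {"offset": [-0.1, 0, 7.4], "angular": [0, 0, 0], "fingers": 5}, {"offset": [-0.1, 0, 7.4], "angular": [0, 0, 0], "fingers": 5}, {"offset": [-0.1, 0, 7.4], "angular": [0, 0, 0], "fingers": 5}]'

```text
time: 2.78
position: [0.5921, -0.1106, 0.0595]
orientation: [[0.169, 0.986, 0.003], [0.986, -0.169, -0.001], [-0.001, 0.003, -1.0]]
wrist_force: [0.4, 0.2, -0.2]
gripper_width: 0.0501
```

```bash
python3 - <<'E'
from h import *
to(.591,-.1095,.056,-9.7)
n="side"
im=ctrl.get_image(n);cv2.imwrite(f"pics/{n}2.png",cv2.resize(im[120:280,240:440,::-1],None,fx=4,fy=3.7,interpolation=2)[:600])
E
```

```text
off [ 0.09 -0.13  0.35] turn z -0.0
now [ 0.5921 -0.1106  0.0595] yawY -9.7 tilt [ 0.003 -0.001 -1.   ] F [ 0.4  0.2 -0.2] w 0.0501 t 2.775
```

View pics/side2.png

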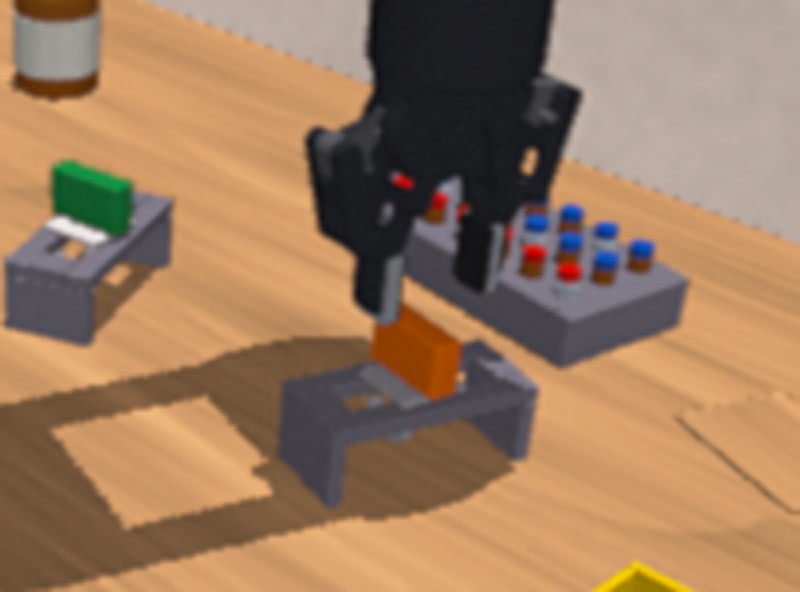

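```bash
python3 - <<'E'
from h import *
s=ctrl.get_state();p=s["position"];R=s["orientation"]
print(proj("side",[p+R@v for v in np.array([[0,0,0],[0,.025,-.008],[0,-.025,-.008],[0,0,-.008]])]).round(1))
print(proj("side",[[.591,-.1095,.082],[.591,-.1095,.05]]).round(1))
to(.591,-.1095,.056,-9.7)
im=ctrl.get_image("top");cv2.imwrite("pics/top2.png",cv2.resize(im[80:230,240:440,::-1],None,fx=4,fy=4,interpolation=2))
E
```

```text
[[343.9 217.6]
 [354.6 210.2]
 [333.7 217.8]
 [344.3 214. ]]
[[344.2 207.2]
 [342.6 221.9]]
off [ 0.09 -0.13  0.34] turn z -0.0
now [ 0.5921 -0.1106  0.0594] yawY -9.7 tilt [ 0.003 -0.001 -1.   ] F [ 0.2 -1.   1.2] w 0.0503 t 2.825
```

View pics/top2.png

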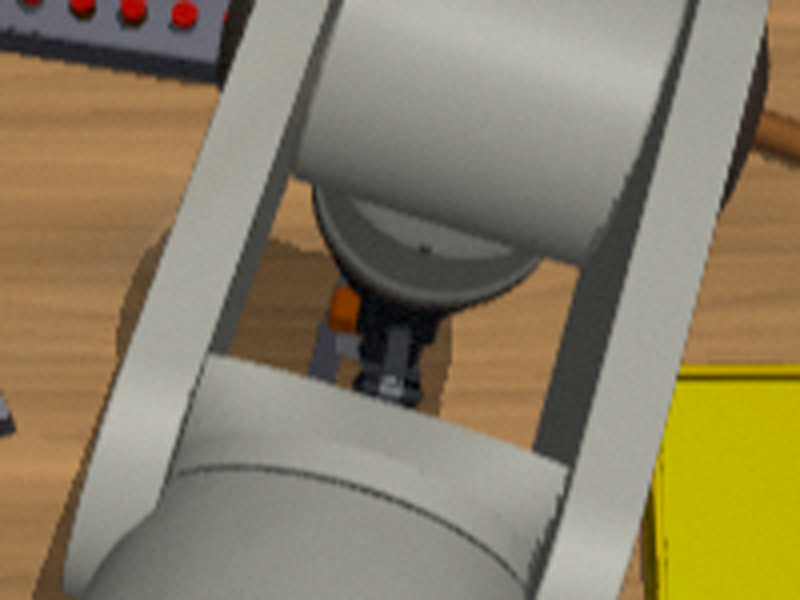

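The tips show about 12 px higher than the TCP projection, consistent with open pads standing back. I'll lower slightly, partly close and look.

apply_moves --plan '[{"offset": [0, -0.1, 0.5], "angular": [0, 0, 0], "fingers": 2.6}, {"offset": [0, -0.1, 0.5], "angular": [0, 0, 0], "fingers": 2.6}, {"offset": [0, -0.1, 0.5], "angular": [0, 0, 0], "fingers": 2.6}]'

```text
time: 3.25
position: [0.5899, -0.1102, 0.0519]
orientation: [[0.169, 0.986, 0.0], [0.986, -0.169, -0.0], [-0.0, 0.0, -1.0]]
wrist_force: [-0.0, -0.5, 0.5]
gripper_width: 0.0259
```

```bash
python3 - <<'E'
from h import *
to(.591,-.1095,.056,-9.7)
n="side"
im=ctrl.get_image(n);cv2.imwrite(f"pics/{n}3.png",cv2.resize(im[120:280,240:440,::-1],None,fx=4,fy=3.7,interpolation=2)[:600])
E
```

```text
off [ 0.09  0.1  -0.41] turn z -0.0
now [ 0.5899 -0.1102  0.0519] yawY -9.7 tilt [ 0. -0. -1.] F [-0.  -0.5  0.5] w 0.0259 t 3.25
```

View pics/side3.png

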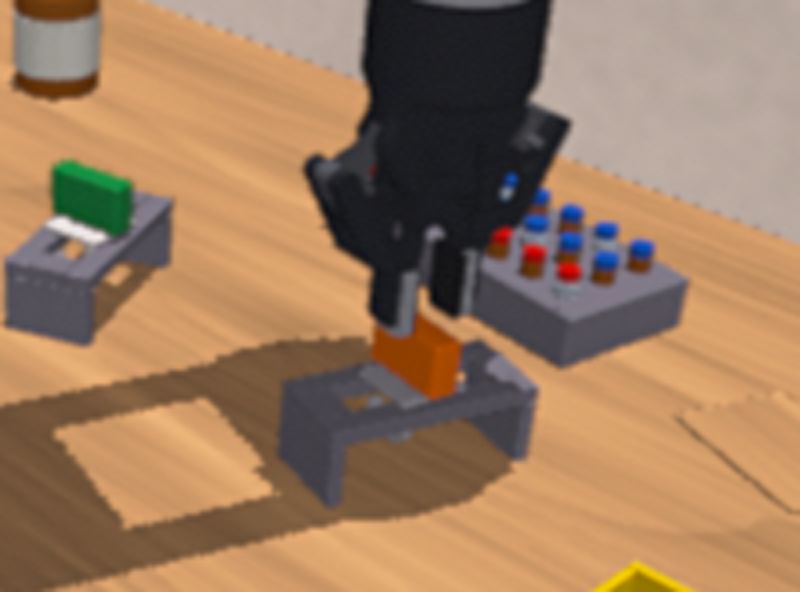

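apply_moves --plan '[{"offset": [0, 0, 0], "angular": [0, 0, 0], "fingers": 1.0}, {"offset": [0, 0, 0], "angular": [0, 0, 0], "fingers": 1.0}, {"offset": [0, 0, 0], "angular": [0, 0, 0], "fingers": 1.0}]'

```text
time: 3.68
position: [0.5899, -0.1102, 0.0518]
orientation: [[0.169, 0.986, -0.0], [0.986, -0.169, -0.0], [-0.0, -0.0, -1.0]]
wrist_force: [0.5, 0.5, 0.6]
gripper_width: 0.01
```

```bash
python3 - <<'E'
from h import *
to(.591,-.1095,.056,-9.7)
n="side"
im=ctrl.get_image(n);cv2.imwrite(f"pics/{n}4.png",cv2.resize(im[180:260,300:400,::-1],None,fx=7,fy=7,interpolation=2))
E
```

```text
off [ 0.09  0.1  -0.42] turn z -0.0
now [ 0.5899 -0.1102  0.0518] yawY -9.7 tilt [-0. -0. -1.] F [0.5 0.5 0.6] w 0.01 t 3.675
```

View pics/side4.png

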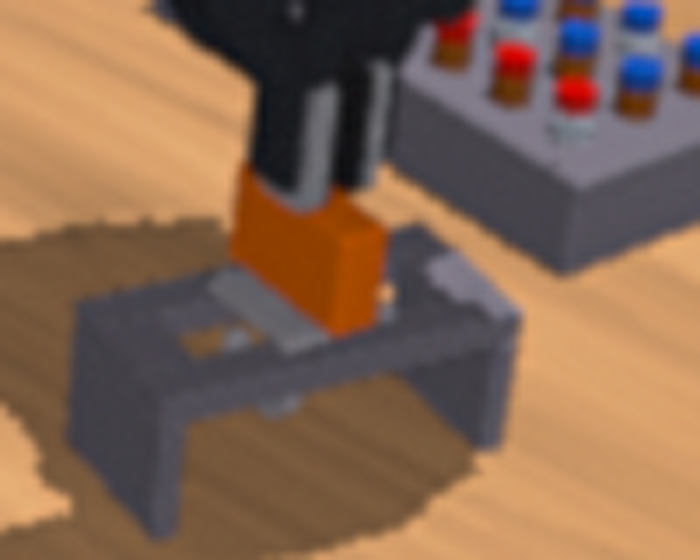

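The fingers shut to 10 mm right on top of the grip (tips at about (344,209)), so they sit about 30 mm higher than the state says. I'll reopen and go down by sight and force.

apply_moves --plan '[{"offset": [0, 0, 0], "angular": [0, 0, 0], "fingers": 4}, {"offset": [0, 0, 0], "angular": [0, 0, 0], "fingers": 4}, {"offset": [0, 0, 0], "angular": [0, 0, 0], "fingers": 4}, {"offset": [0, 0, 1.0], "angular": [0, 0, 0], "fingers": 4}, {"offset": [0, 0, 2.0], "angular": [0, 0, 0], "fingers": 4}, {"offset": [0, 0, 2.0], "angular": [0, 0, 0], "fingers": 4}]'

```text
time: 4.47
position: [0.5892, -0.11, 0.0305]
orientation: [[0.169, 0.986, -0.002], [0.986, -0.169, 0.001], [0.0, -0.002, -1.0]]
wrist_force: [-1.2, -0.2, 0.1]
gripper_width: 0.0403
```

```bash
python3 - <<'E'
from h import *
to(.591,-.1095,.056,-9.7)
n="side"
im=ctrl.get_image(n);cv2.imwrite(f"pics/{n}5.png",cv2.resize(im[180:260,300:400,::-1],None,fx=7,fy=7,interpolation=2))
E
```

```text
off [ 0.08  0.17 -2.55] turn z -0.0
now [ 0.5892 -0.11    0.0305] yawY -9.7 tilt [-0.002  0.001 -1.   ] F [-1.2 -0.2  0.1] w 0.0403 t 4.475
```

View pics/side5.png

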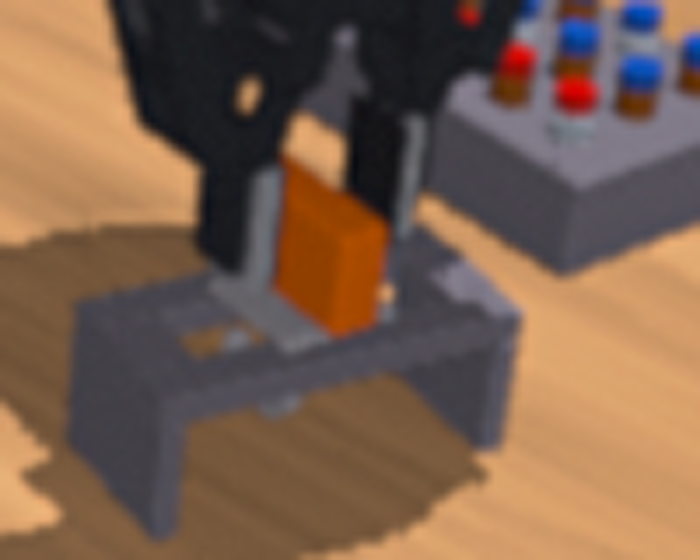

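The fingers now straddle the grip, tips a little above the flange. I'll close here.

apply_moves --plan '[{"offset": [0, 0.1, 0], "angular": [0, 0, 0], "fingers": 2.0}, {"offset": [0, 0.1, 0], "angular": [0, 0, 0], "fingers": 2.0}, {"offset": [0, 0.1, 0], "angular": [0, 0, 0], "fingers": 0.8}, {"offset": [0, 0.1, 0], "angular": [0, 0, 0], "fingers": 0.8}, {"offset": [0, 0.1, 0], "angular": [0, 0, 0], "fingers": 0.8}]'

```text
time: 5.15
position: [0.5911, -0.1105, 0.0323]
orientation: [[0.169, 0.986, 0.001], [0.986, -0.169, -0.0], [-0.0, 0.001, -1.0]]
wrist_force: [-0.4, 0.2, 6.2]
gripper_width: 0.0143
```

```bash
python3 - <<'E'
from h import *
to(.591,-.1095,.056,-9.7)
n="side"
im=ctrl.get_image(n);cv2.imwrite(f"pics/{n}6.png",cv2.resize(im[180:260,300:400,::-1],None,fx=7,fy=7,interpolation=2))
E
```

```text
off [ 0.09 -0.03 -2.37] turn z -0.0
now [ 0.5911 -0.1105  0.0323] yawY -9.7 tilt [ 0.001 -0.    -1.   ] F [-0.4  0.2  6.2] w 0.0143 t 5.15
```

View pics/side6.png

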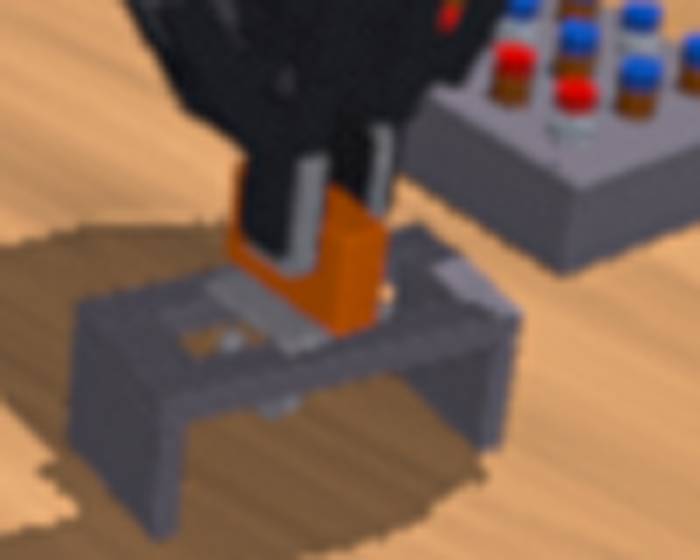

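Gripped: the pads hold the grip's upper two-thirds at 14 mm. I'll raise it 6 mm.

apply_moves --plan '[{"offset": [0, 0, -0.3], "angular": [0, 0, 0], "fingers": 0.8}, {"offset": [0, 0, -0.6], "angular": [0, 0, 0], "fingers": 0.8}, {"offset": [0, 0, -0.6], "angular": [0, 0, 0], "fingers": 0.8}]'

```text
time: 5.58
position: [0.591, -0.1104, 0.038]
orientation: [[0.169, 0.986, 0.0], [0.986, -0.169, -0.0], [-0.0, 0.0, -1.0]]
wrist_force: [-0.6, 0.9, -1.1]
gripper_width: 0.0148
```

```bash
python3 - <<'E'
from h import *
to(.591,-.1095,.056,-9.7)
n="side"
im=ctrl.get_image(n);cv2.imwrite(f"pics/{n}7.png",cv2.resize(im[180:260,300:400,::-1],None,fx=7,fy=7,interpolation=2))
E
```

```text
off [ 0.09 -0.01 -1.8 ] turn z -0.0
now [ 0.591  -0.1104  0.038 ] yawY -9.7 tilt [ 0. -0. -1.] F [-0.6  0.9 -1.1] w 0.0148 t 5.575
```

View pics/side7.png

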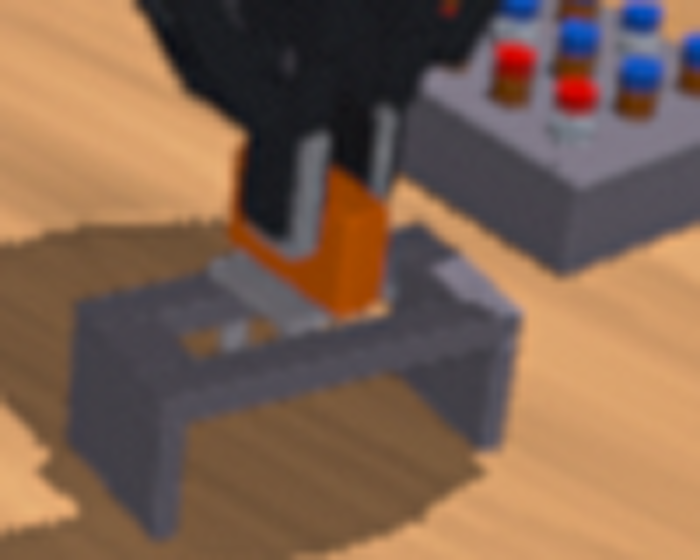

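The hook is up about 6 mm with the yoke still down, carrying only 1.1 N. Now the twist of +80° about world z (−80° about tool z).

apply_moves --plan '[{"offset": [0, 0, 0], "angular": [0, 0, -10], "fingers": 0.8}, {"offset": [0, 0, 0], "angular": [0, 0, -20], "fingers": 0.8}, {"offset": [0, 0, 0], "angular": [0, 0, -30], "fingers": 0.8}, {"offset": [0, 0, 0], "angular": [0, 0, -40], "fingers": 0.8}, {"offset": [0, 0, 0], "angular": [0, 0, -50], "fingers": 0.8}, {"offset": [0, 0, 0], "angular": [0, 0, -60], "fingers": 0.8}, {"offset": [0, 0, 0], "angular": [0, 0, -70], "fingers": 0.8}, {"offset": [0, 0, 0], "angular": [0, 0, -80], "fingers": 0.8}, {"offset": [0, 0, 0], "angular": [0, 0, -80], "fingers": 0.8}, {"offset": [0, 0, 0], "angular": [0, 0, -80], "fingers": 0.8}]'

```text
time: 6.88
position: [0.5908, -0.1104, 0.0377]
orientation: [[-0.94, 0.342, -0.0], [0.342, 0.94, -0.0], [0.0, -0.0, -1.0]]
wrist_force: [-0.2, 0.4, -1.6]
gripper_width: 0.0147
```

```bash
python3 - <<'E'
from h import *
to(.591,-.1105,.038,70.3)
im=ctrl.get_image("side");a=cv2.resize(im[180:260,300:400,::-1],(400,400),interpolation=2)
im=ctrl.get_image("top");b=cv2.resize(im[120:210,290:380,::-1],(400,400),interpolation=2)
cv2.imwrite("pics/c8.png",np.hstack([b,a]))
E
```

```text
off [-0.02 -0.01 -0.03] turn z -0.3
now [ 0.5908 -0.1104  0.0377] yawY 70.0 tilt [-0. -0. -1.] F [-0.2  0.4 -1.6] w 0.0147 t 6.875
```

View pics/c8.png

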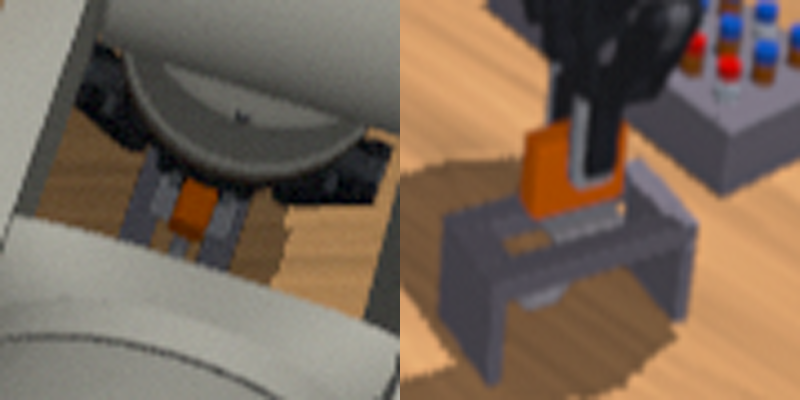

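Grip lies along the slot; the yoke hasn't moved. Draw up slowly, checking force as the toe enters the slot.

apply_moves --plan '[{"offset": [0, 0, -0.4], "angular": [0, 0, 0], "fingers": 0.8}, {"offset": [0, 0, -0.8], "angular": [0, 0, 0], "fingers": 0.8}, {"offset": [0, 0, -1.2], "angular": [0, 0, 0], "fingers": 0.8}, {"offset": [0, 0, -1.2], "angular": [0, 0, 0], "fingers": 0.8}]'

```text
time: 7.48
position: [0.5911, -0.1104, 0.0503]
orientation: [[-0.941, 0.338, 0.001], [0.338, 0.941, -0.0], [-0.001, -0.0, -1.0]]
wrist_force: [-0.3, 0.3, -1.2]
gripper_width: 0.0144
```

```bash
python3 - <<'E'
from h import *
to(.591,-.1105,.038,70.3)
im=ctrl.get_image("side");a=cv2.resize(im[180:260,300:400,::-1],(400,400),interpolation=2)
im=ctrl.get_image("top");b=cv2.resize(im[120:210,290:380,::-1],(400,400),interpolation=2)
cv2.imwrite("pics/c9.png",np.hstack([b,a]))
E
```

```text
off [ 0.01 -0.01  1.23] turn z -0.1
now [ 0.5911 -0.1104  0.0503] yawY 70.2 tilt [ 0.001 -0.    -1.   ] F [-0.3  0.3 -1.2] w 0.0144 t 7.475
```

View pics/c9.png

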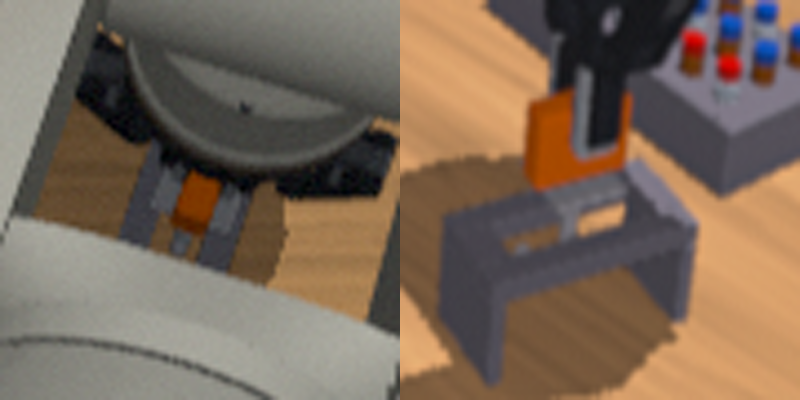

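The toe is in the slot, well clear of its sides, and force shows hook weight only. Keep rising.

apply_moves --plan '[{"offset": [0, 0, -0.5], "angular": [0, 0, 0], "fingers": 0.8}, {"offset": [0, 0, -1.0], "angular": [0, 0, 0], "fingers": 0.8}, {"offset": [0, 0, -1.5], "angular": [0, 0, 0], "fingers": 0.8}, {"offset": [0, 0, -2.0], "angular": [0, 0, 0], "fingers": 0.8}, {"offset": [0, 0, -2.5], "angular": [0, 0, 0], "fingers": 0.8}, {"offset": [0, 0, -3.0], "angular": [0, 0, 0], "fingers": 0.8}, {"offset": [0, 0, -5], "angular": [0, 0, 0], "fingers": 0.8}, {"offset": [0, 0, -8], "angular": [0, 0, 0], "fingers": 0.8}, {"offset": [0, 0, -10], "angular": [0, 0, 0], "fingers": 0.8}, {"offset": [0, 0, -10], "angular": [0, 0, 0], "fingers": 0.8}]'

```text
time: 8.82
position: [0.5915, -0.1105, 0.1512]
orientation: [[-0.941, 0.338, 0.002], [0.338, 0.941, -0.001], [-0.003, -0.0, -1.0]]
wrist_force: [0.5, -0.3, -1.2]
gripper_width: 0.0145
```

```bash
python3 - <<'E'
from h import *
to(.5045,.313,.15,70.2)
im=ctrl.get_image("side");cv2.imwrite("pics/side10.png",im[:,:,::-1])
E
```

```text
off [22.49 36.92  0.12] turn z 0.1
now [ 0.5915 -0.1105  0.1512] yawY 70.3 tilt [ 0.002 -0.001 -1.   ] F [ 0.5 -0.3 -1.2] w 0.0145 t 8.825
```

View pics/side10.png

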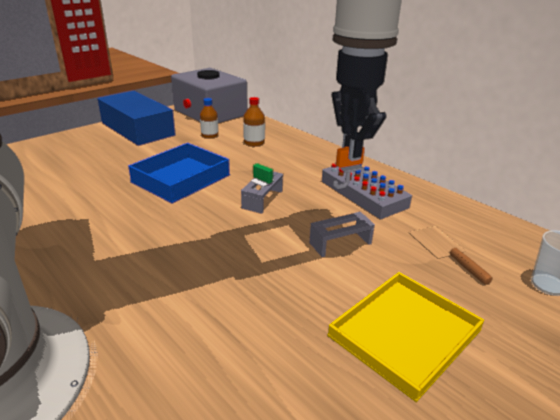

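Hook is free at about (348,165); the yoke is left standing on the bench at (342,232). Next: hover over the bin.

```bash
python3 - <<'E'
from h import *
to(.523,.316,.151,9)
E
```

```text
off [20.8  37.84 -0.12] turn z 61.3
now [ 0.591  -0.1104  0.1498] yawY 70.3 tilt [ 0.001 -0.    -1.   ] F [ 0.   0.6 -2.3] w 0.0143 t 8.875
```

apply_moves --plan '[{"offset": [20.8, 37.8, 0], "angular": [0, 0, 61.3], "fingers": 0.8}, {"offset": [20.8, 37.8, 0], "angular": [0, 0, 61.3], "fingers": 0.8}, {"offset": [20.8, 37.8, 0], "angular": [0, 0, 61.3], "fingers": 0.8}, {"offset": [20.8, 37.8, 0], "angular": [0, 0, 61.3], "fingers": 0.8}, {"offset": [20.8, 37.8, 0], "angular": [0, 0, 61.3], "fingers": 0.8}, {"offset": [20.8, 37.8, 0], "angular": [0, 0, 61.3], "fingers": 0.8}, {"offset": [20.8, 37.8, 0], "angular": [0, 0, 61.3], "fingers": 0.8}, {"offset": [20.8, 37.8, 0], "angular": [0, 0, 61.3], "fingers": 0.8}, {"offset": [20.8, 37.8, 0], "angular": [0, 0, 61.3], "fingers": 0.8}, {"offset": [20.8, 37.8, 0], "angular": [0, 0, 61.3], "fingers": 0.8}, {"offset": [20.8, 37.8, 0], "angular": [0, 0, 61.3], "fingers": 0.8}]'

```text
time: 10.25
position: [0.523, 0.3147, 0.1494]
orientation: [[-0.155, 0.988, -0.0], [0.988, 0.155, -0.0], [-0.0, -0.001, -1.0]]
wrist_force: [-0.5, 0.1, -0.5]
gripper_width: 0.0145
```

```bash
python3 - <<'E'
from h import *
to(.523,.316,.04,9)
print(ctrl.get_state()["orientation"].round(3))
E
```

```text
off [ 0.13  0.02 10.94] turn z -0.1
now [0.523  0.3147 0.1494] yawY 8.9 tilt [-0. -0. -1.] F [-0.5  0.1 -0.5] w 0.0145 t 10.25
[[-0.155  0.988 -0.   ]
 [ 0.988  0.155 -0.   ]
 [-0.    -0.001 -1.   ]]
```

apply_moves --plan '[{"offset": [0.1, 0, 1], "angular": [-10, 0, 0], "fingers": 0.8}, {"offset": [0.1, 0, 3], "angular": [-20, 0, 0], "fingers": 0.8}, {"offset": [0.1, 0, 5], "angular": [-25, 0, 0], "fingers": 0.8}, {"offset": [0.1, 0, 8], "angular": [-25, 0, 0], "fingers": 0.8}, {"offset": [0.1, 0, 10], "angular": [-25, 0, 0], "fingers": 0.8}, {"offset": [0.1, 0, 10.5], "angular": [-25, 0, 0], "fingers": 0.8}, {"offset": [0.1, 0, 10.5], "angular": [-25, 0, 0], "fingers": 0.8}]'

```text
time: 11.12
position: [0.523, 0.3163, 0.0452]
orientation: [[-0.155, 0.895, 0.418], [0.988, 0.141, 0.065], [-0.0, 0.423, -0.906]]
wrist_force: [-0.2, 0.4, 0.0]
gripper_width: 0.0142
```

```bash
python3 - <<'E'
from h import *
to(.523,.316,.04,9)
im=ctrl.get_image("side");a=cv2.resize(im[100:220,100:260,::-1],(533,400),interpolation=2)
im=ctrl.get_image("top");b=cv2.resize(im[130:280,50:200,::-1],(265,400),interpolation=2)
cv2.imwrite("pics/c11.png",np.hstack([a,b]))
E
```

```text
off [-0.03 -0.01  0.52] turn z -0.1
now [0.523  0.3163 0.0452] yawY 8.9 tilt [ 0.418  0.065 -0.906] F [-0.2  0.4  0. ] w 0.0142 t 11.125
```

View pics/c11.png

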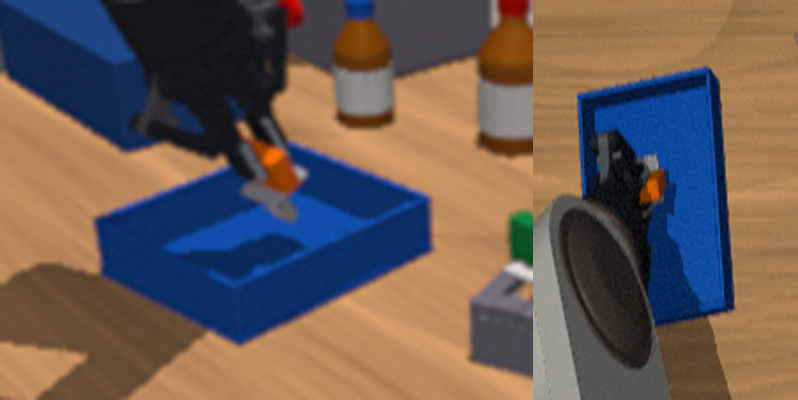

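Leaning hook is inside the bin walls, about 17 mm above the floor. Lower 12 mm, then open.

apply_moves --plan '[{"offset": [0, 0.5, 1.1], "angular": [0, 0, 0], "fingers": 0.8}, {"offset": [0, 0.5, 1.1], "angular": [0, 0, 0], "fingers": 0.8}, {"offset": [0, 0.5, 1.1], "angular": [0, 0, 0], "fingers": 0.8}]'

```text
time: 11.6
position: [0.5317, 0.3181, 0.0368]
orientation: [[-0.156, 0.895, 0.417], [0.988, 0.141, 0.066], [-0.0, 0.422, -0.906]]
wrist_force: [0.7, 0.4, -0.6]
gripper_width: 0.0145
```

```bash
python3 - <<'E'
from h import *
to(.523,.316,.04,9)
im=ctrl.get_image("side");a=cv2.resize(im[120:220,110:250,::-1],(784,560),interpolation=2)
cv2.imwrite("pics/c12.png",a)
E
```

```text
off [-0.07 -0.89 -0.32] turn z -0.0
now [0.5317 0.3181 0.0368] yawY 9.0 tilt [ 0.417  0.066 -0.906] F [ 0.7  0.4 -0.6] w 0.0145 t 11.6
```

View pics/c12.png

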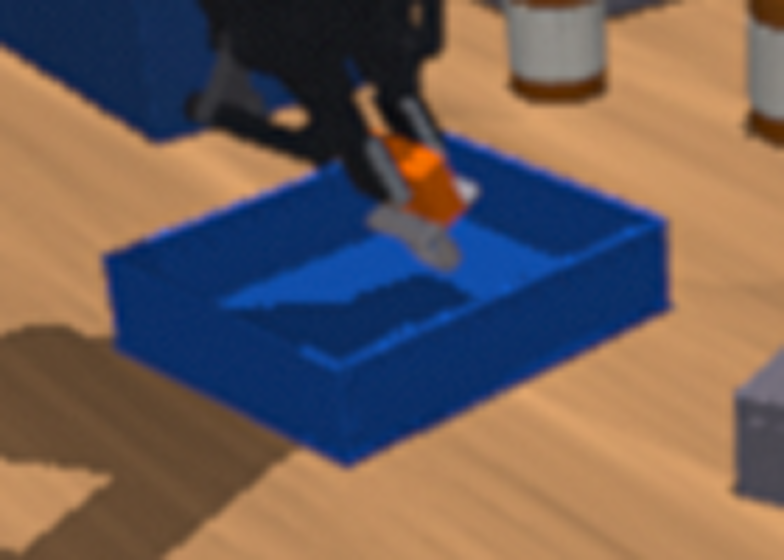

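apply_moves --plan '[{"offset": [0, -0.3, 0.6], "angular": [0, 0, 0], "fingers": 0.8}, {"offset": [0, -0.3, 0.6], "angular": [0, 0, 0], "fingers": 0.8}, {"offset": [0, -0.3, 0.6], "angular": [0, 0, 0], "fingers": 4}, {"offset": [0, -0.3, 0.6], "angular": [0, 0, 0], "fingers": 4}, {"offset": [0, -0.3, 0.6], "angular": [0, 0, 0], "fingers": 4}, {"offset": [0, -0.3, 0.6], "angular": [0, 0, 0], "fingers": 4}]'

```text
time: 12.4
position: [0.5315, 0.3181, 0.0303]
orientation: [[-0.156, 0.895, 0.418], [0.988, 0.141, 0.066], [-0.0, 0.423, -0.906]]
wrist_force: [-0.3, -0.8, 0.3]
gripper_width: 0.04
```

```bash
python3 - <<'E'
from h import *
to(.523,.316,.04,9)
im=ctrl.get_image("side");a=cv2.resize(im[120:220,110:250,::-1],(784,560),interpolation=2)
cv2.imwrite("pics/c13.png",a)
E
```

```text
off [-0.07 -0.88 -0.97] turn z -0.0
now [0.5315 0.3181 0.0303] yawY 9.0 tilt [ 0.418  0.066 -0.906] F [-0.3 -0.8  0.3] w 0.04 t 12.4
```

View pics/c13.png

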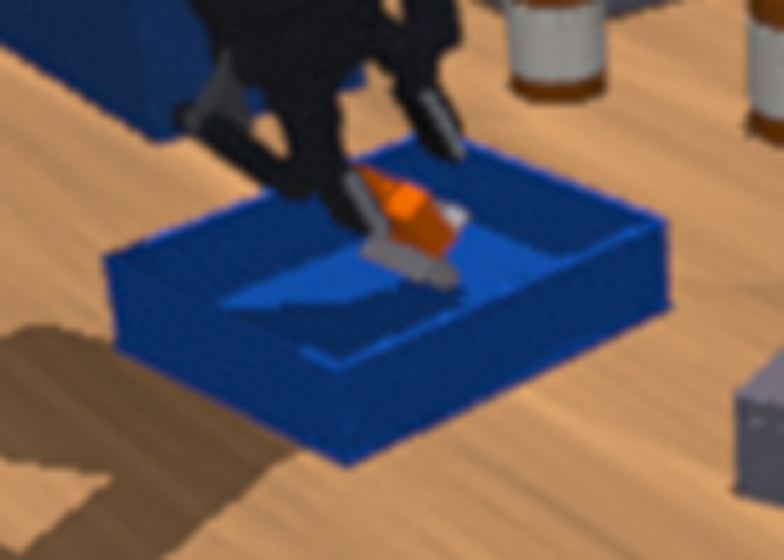

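Released; the hook leans on the lower finger. I'll withdraw along the tool axis.

apply_moves --plan '[{"offset": [0, 0, -1.5], "angular": [0, 0, 0], "fingers": 5}, {"offset": [0, 0, -3], "angular": [0, 0, 0], "fingers": 5}, {"offset": [0, 0, -5], "angular": [0, 0, 0], "fingers": 5}, {"offset": [0, 0, -8], "angular": [0, 0, 0], "fingers": 5}, {"offset": [0, 0, -11], "angular": [0, 0, 0], "fingers": 5}, {"offset": [0, 0, -14], "angular": [0, 0, 0], "fingers": 6.5}, {"offset": [0, 0, -14], "angular": [10, 0, 0], "fingers": 6.5}, {"offset": [0, 0, -14], "angular": [20, 0, 0], "fingers": 6.5}, {"offset": [0, 0, -14], "angular": [25, 0, 0], "fingers": 6.5}, {"offset": [0, 0, -14], "angular": [25, 0, 0], "fingers": 6.5}]'

```text
time: 13.7
position: [0.4738, 0.3088, 0.1575]
orientation: [[-0.155, 0.988, 0.0], [0.988, 0.155, 0.0], [0.0, 0.0, -1.0]]
wrist_force: [-1.0, -0.2, -1.3]
gripper_width: 0.0649
```

```bash
python3 - <<'E'
from h import *
to(.59,-.108,.15,70.6)
im=ctrl.get_image("side");a=cv2.resize(im[120:220,110:250,::-1],(400,286),interpolation=2)
b=cv2.resize(im[180:260,300:400,::-1],(400,286),interpolation=2)
cv2.imwrite("pics/c14.png",np.hstack([a,b]))
im=ctrl.get_image("top");cv2.imwrite("pics/top14.png",im[:,:,::-1])
E
```

```text
off [-42.98   5.02   0.75] turn z -61.7
now [0.4738 0.3088 0.1575] yawY 8.9 tilt [ 0.  0. -1.] F [-1.  -0.2 -1.3] w 0.0649 t 13.7
```

View pics/c14.png

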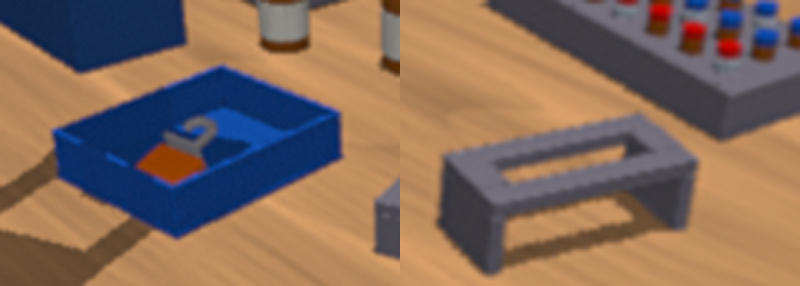

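View pics/top14.png

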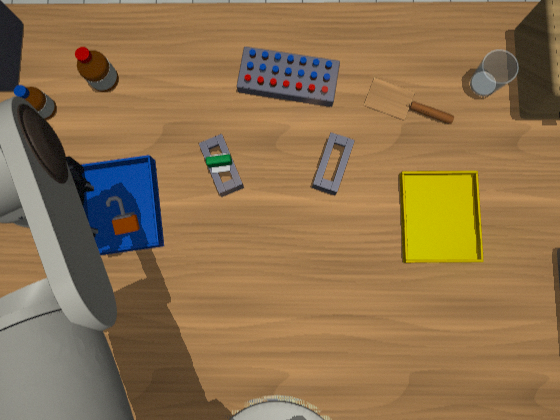

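The hook lies flat in the bin near (122,217), and the yoke stands empty near (333,163). I'll re-measure the yoke and hover over it.

```bash
python3 - <<'E'
from h import *
im=cv2.imread("pics/top14.png")[:,:,::-1].copy()
h=cv2.cvtColor(im,cv2.COLOR_RGB2HSV)
m=cv2.inRange(h,(105,12,95),(140,90,200));m[:125]=0;m[200:]=0;m[:,:300]=0;m[:,365:]=0
c=blobs(m)[0];r=cv2.minAreaRect(c);P=[onz("top",p,.046)[:2] for p in cv2.boxPoints(r)]
print(r,np.round(P,4).tolist(),np.mean(P,0))
P=sorted([(np.linalg.norm(P[i]-P[(i+1)%4]),np.degrees(np.arctan2(*(P[i]-P[(i+1)%4])[::-1]))) for i in range(4)]);print(P)
to(.590,-.108,.15,70.6)
E
```

```text
((333.162109375, 161.9107208251953), (24.799457550048828, 54.205238342285156), 18.88608741760254) [[0.5476, -0.0672], [0.6505, -0.1021], [0.6343, -0.1479], [0.5319, -0.1125]] [ 0.59106557 -0.10740957]
[(np.float64(0.04791146284130149), np.float64(-109.04162876322619)), (np.float64(0.04863036766315506), np.float64(70.50981371860254)), (np.float64(0.1083084360161696), np.float64(-19.121754155447956)), (np.float64(0.10869051737228064), np.float64(161.25671114658948))]
off [-43.     5.08   0.75] turn z -61.6
now [0.4728 0.3089 0.1575] yawY 9.0 tilt [ 0.002  0.    -1.   ] F [ 0.1 -0.3  0.3] w 0.0654 t 13.8
```

apply_moves --plan '[{"offset": [-43, 5.1, 0.7], "angular": [0, 0, -61.6], "fingers": 7.5}, {"offset": [-43, 5.1, 0.7], "angular": [0, 0, -61.6], "fingers": 7.5}, {"offset": [-43, 5.1, 0.7], "angular": [0, 0, -61.6], "fingers": 7.5}, {"offset": [-43, 5.1, 0.7], "angular": [0, 0, -61.6], "fingers": 7.5}, {"offset": [-43, 5.1, 0.7], "angular": [0, 0, -61.6], "fingers": 7.5}, {"offset": [-43, 5.1, 0.7], "angular": [0, 0, -61.6], "fingers": 7.5}, {"offset": [-43, 5.1, 0.7], "angular": [0, 0, -61.6], "fingers": 7.5}, {"offset": [-43, 5.1, 0.7], "angular": [0, 0, -61.6], "fingers": 7.5}, {"offset": [-43, 5.1, 0.7], "angular": [0, 0, -61.6], "fingers": 7.5}, {"offset": [-43, 5.1, 0.7], "angular": [0, 0, -61.6], "fingers": 7.5}, {"offset": [-43, 5.1, 0.7], "angular": [0, 0, -61.6], "fingers": 7.5}, {"offset": [-43, 5.1, 0.7], "angular": [0, 0, -61.6], "fingers": 7.5}]'

```text
time: 15.3
position: [0.5903, -0.107, 0.1505]
orientation: [[-0.943, 0.332, 0.001], [0.332, 0.943, -0.0], [-0.001, -0.0, -1.0]]
wrist_force: [-0.3, -0.0, 0.4]
gripper_width: 0.0752
```

```bash
python3 - <<'E'
from h import *
to(.590,-.108,.0,70.7)
E
```

```text
off [-0.   -0.1  15.05] turn z -0.1
now [ 0.5903 -0.107   0.1505] yawY 70.6 tilt [ 0.001 -0.    -1.   ] F [-0.3 -0.   0.4] w 0.0752 t 15.3
```

Down to TCP z ≈ 0.03 first, then look.

apply_moves --plan '[{"offset": [0, -0.1, 6], "angular": [0, 0, 0], "fingers": 7.5}, {"offset": [0, -0.1, 11], "angular": [0, 0, 0], "fingers": 7.5}, {"offset": [0, -0.1, 12], "angular": [0, 0, 0], "fingers": 7.5}, {"offset": [0, -0.1, 12], "angular": [0, 0, 0], "fingers": 7.5}]'

```text
time: 15.8
position: [0.5905, -0.1088, 0.0312]
orientation: [[-0.943, 0.333, 0.0], [0.333, 0.943, -0.0], [-0.001, -0.0, -1.0]]
wrist_force: [-0.1, -0.2, -0.4]
gripper_width: 0.0751
```

```bash
python3 - <<'E'
from h import *
to(.590,-.108,.0,70.7)
im=ctrl.get_image("side");a=cv2.resize(im[170:270,290:410,::-1],None,fx=6,fy=6,interpolation=2)
cv2.imwrite("pics/c15.png",a)
E
```

```text
off [0.08 0.06 3.12] turn z -0.1
now [ 0.5905 -0.1088  0.0312] yawY 70.6 tilt [ 0. -0. -1.] F [-0.1 -0.2 -0.4] w 0.0751 t 15.8
```

View pics/c15.png

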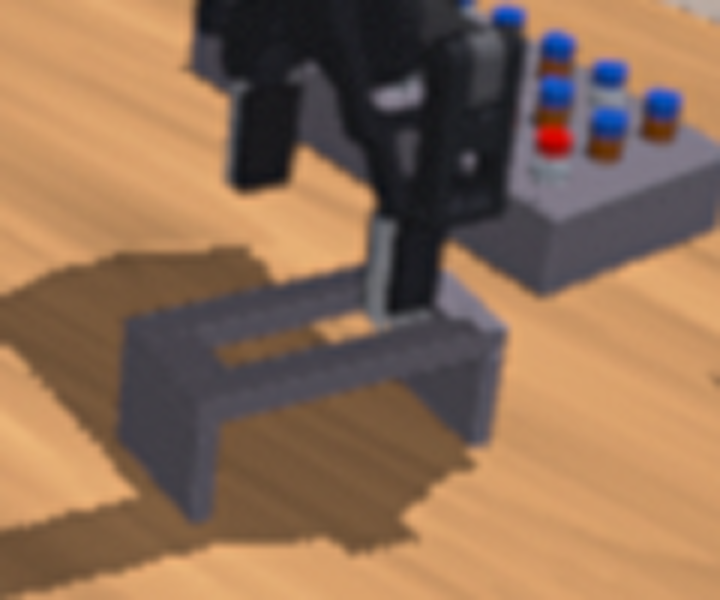

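```bash
python3 - <<'E'
from h import *
s=ctrl.get_state();p=s["position"];R=s["orientation"]
for z in(.05,.06,.07,.08):
    q=proj("side",[[*(p+R@np.array([dx,dy,0]))[:2],z] for dx,dy in((0.011,-.0376),(-.011,-.0376),(.011,.0376),(-.011,.0376))])
    print(z,((q-[290,170])*6).round(0).tolist())
E
```

```text
0.05 [[347.0, 382.0], [410.0, 367.0], [224.0, 257.0], [284.0, 244.0]]
0.06 [[350.0, 354.0], [414.0, 339.0], [227.0, 231.0], [287.0, 218.0]]
0.07 [[354.0, 326.0], [417.0, 311.0], [229.0, 204.0], [290.0, 191.0]]
0.08 [[357.0, 298.0], [421.0, 283.0], [232.0, 176.0], [293.0, 164.0]]
```

Fingers straddle the plate, tips about 25 mm above it. I'll go down 35 mm and close.

apply_moves --plan '[{"offset": [0, 0, 1.5], "angular": [0, 0, 0], "fingers": 7.5}, {"offset": [0, 0, 2.5], "angular": [0, 0, 0], "fingers": 7.5}, {"offset": [0, 0, 3.5], "angular": [0, 0, 0], "fingers": 7.5}, {"offset": [0, 0, 3.5], "angular": [0, 0, 0], "fingers": 7.5}]'

```text
time: 16.35
position: [0.5895, -0.1088, -0.0058]
orientation: [[-0.943, 0.333, -0.001], [0.333, 0.943, 0.0], [0.002, -0.0, -1.0]]
wrist_force: [0.7, -0.2, 0.2]
gripper_width: 0.075
```

```bash
python3 - <<'E'
from h import *
to(.590,-.108,.0,70.7)
im=ctrl.get_image("side");a=cv2.resize(im[170:270,290:410,::-1],None,fx=6,fy=6,interpolation=2)
cv2.imwrite("pics/c16.png",a)
E
```

```text
off [-0.02  0.09 -0.58] turn z -0.1
now [ 0.5895 -0.1088 -0.0058] yawY 70.6 tilt [-0.001  0.    -1.   ] F [ 0.7 -0.2  0.2] w 0.075 t 16.35
```

View pics/c16.png

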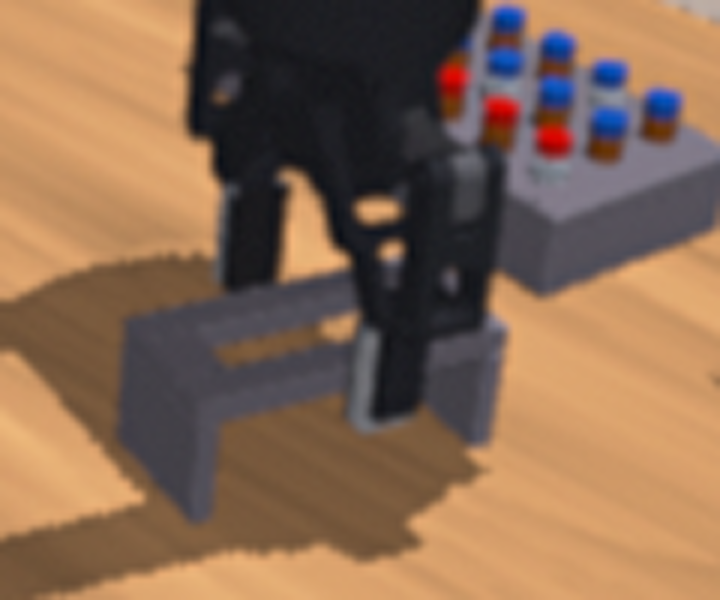

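Tips are just below the plate level on both sides. Closing.

apply_moves --plan '[{"offset": [0, 0, 0], "angular": [0, 0, 0], "fingers": 5.4}, {"offset": [0, 0, 0], "angular": [0, 0, 0], "fingers": 5.4}, {"offset": [0, 0, 0], "angular": [0, 0, 0], "fingers": 4.2}, {"offset": [0, 0, 0], "angular": [0, 0, 0], "fingers": 4.2}, {"offset": [0, 0, 0], "angular": [0, 0, 0], "fingers": 4.2}, {"offset": [0, 0, 0], "angular": [0, 0, 0], "fingers": 4.2}]'

```text
time: 17.15
position: [0.5904, -0.1089, -0.0041]
orientation: [[-0.943, 0.333, 0.001], [0.333, 0.943, -0.0], [-0.001, 0.0, -1.0]]
wrist_force: [-2.4, 1.6, 6.2]
gripper_width: 0.0485
```

```bash
python3 - <<'E'
from h import *
to(.590,-.108,.0,70.7)
im=ctrl.get_image("side");a=cv2.resize(im[170:270,290:410,::-1],None,fx=6,fy=6,interpolation=2)
cv2.imwrite("pics/c17.png",a)
E
```

```text
off [ 0.07  0.07 -0.41] turn z -0.1
now [ 0.5904 -0.1089 -0.0041] yawY 70.6 tilt [ 0.001 -0.    -1.   ] F [-2.4  1.6  6.2] w 0.0485 t 17.15
```

View pics/c17.png

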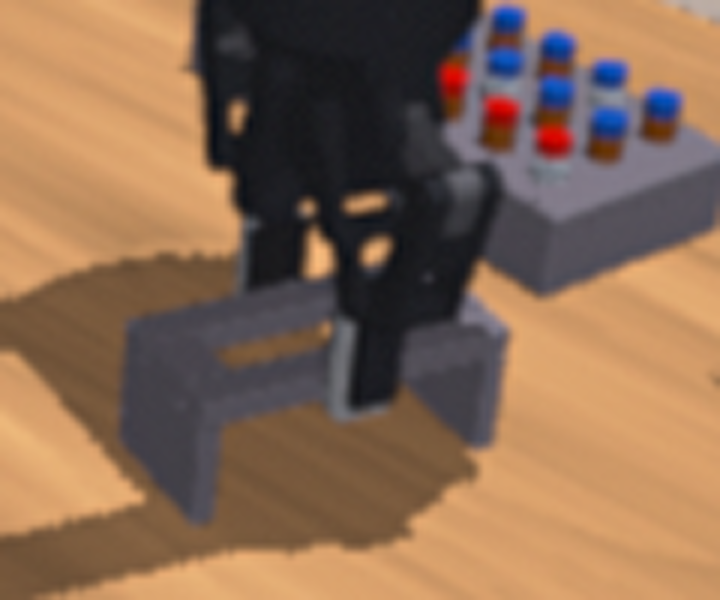

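Gripped across the plate at 48.5 mm. Lifting straight up 10 cm.

apply_moves --plan '[{"offset": [0, 0, -0.5], "angular": [0, 0, 0], "fingers": 4.2}, {"offset": [0, 0, -2], "angular": [0, 0, 0], "fingers": 4.2}, {"offset": [0, 0, -4], "angular": [0, 0, 0], "fingers": 4.2}, {"offset": [0, 0, -7], "angular": [0, 0, 0], "fingers": 4.2}, {"offset": [0, 0, -10], "angular": [0, 0, 0], "fingers": 4.2}, {"offset": [0, 0, -10], "angular": [0, 0, 0], "fingers": 4.2}, {"offset": [0, 0, -10], "angular": [0, 0, 0], "fingers": 4.2}]'

```text
time: 18.08
position: [0.5897, -0.1088, 0.0945]
orientation: [[-0.943, 0.333, -0.001], [0.333, 0.943, 0.0], [0.001, -0.0, -1.0]]
wrist_force: [-0.5, 0.2, -4.5]
gripper_width: 0.0487
```

```bash
python3 - <<'E'
from h import *
to(.4885,-.3205,.096,90)
im=ctrl.get_image("side");cv2.imwrite("pics/side18.png",im[:,:,::-1])
E
```

```text
off [  2.49 -23.33  -0.15] turn z -19.4
now [ 0.5897 -0.1088  0.0945] yawY 70.6 tilt [-0.001  0.    -1.   ] F [-0.5  0.2 -4.5] w 0.0487 t 18.075
```

View pics/side18.png

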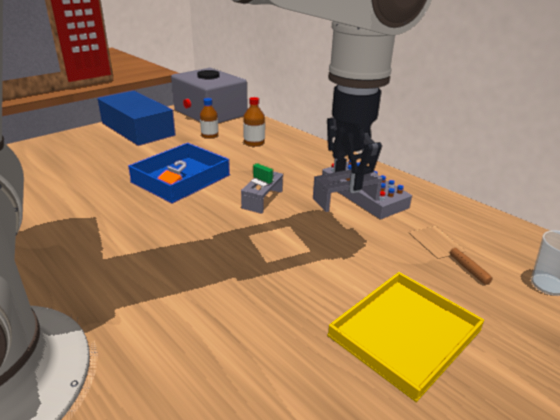

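The yoke is held level at about (345,190), and the hook still lies in the bin (172,173). Moving over the tray.

apply_moves --plan '[{"offset": [2.5, -23.3, 0], "angular": [0, 0, -19.4], "fingers": 4.2}, {"offset": [2.5, -23.3, 0], "angular": [0, 0, -19.4], "fingers": 4.2}, {"offset": [2.5, -23.3, 0], "angular": [0, 0, -19.4], "fingers": 4.2}, {"offset": [2.5, -23.3, 0], "angular": [0, 0, -19.4], "fingers": 4.2}, {"offset": [2.5, -23.3, 0], "angular": [0, 0, -19.4], "fingers": 4.2}, {"offset": [2.5, -23.3, 0], "angular": [0, 0, -19.4], "fingers": 4.2}, {"offset": [2.5, -23.3, 0], "angular": [0, 0, -19.4], "fingers": 4.2}]'

```text
time: 19.0
position: [0.4893, -0.3192, 0.0947]
orientation: [[-1.0, -0.001, -0.001], [-0.001, 1.0, 0.001], [0.001, 0.001, -1.0]]
wrist_force: [-0.6, 0.7, -3.9]
gripper_width: 0.0486
```

```bash
python3 - <<'E'
from h import *
to(.4885,-.3205,.0,90)
im=ctrl.get_image("side");cv2.imwrite("pics/side19.png",im[:,:,::-1])
E
```

```text
off [ 0.08 -0.13  9.47] turn z 0.0
now [ 0.4893 -0.3192  0.0947] yawY 90.0 tilt [-0.001  0.001 -1.   ] F [-0.6  0.7 -3.9] w 0.0486 t 19.0
```

View pics/side19.png

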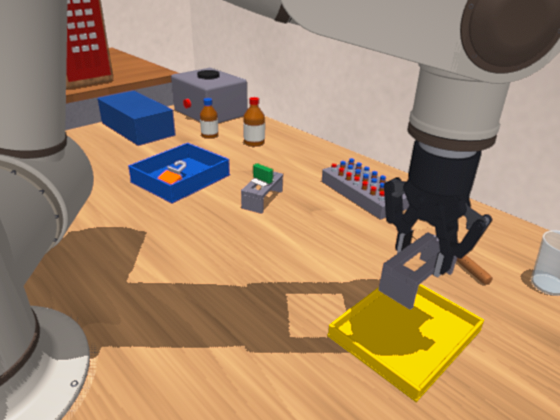

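apply_moves --plan '[{"offset": [0, -0.1, 4], "angular": [0, 0, 0], "fingers": 4.2}, {"offset": [0, -0.1, 7], "angular": [0, 0, 0], "fingers": 4.2}, {"offset": [0, -0.1, 8.5], "angular": [0, 0, 0], "fingers": 4.2}, {"offset": [0, -0.1, 8.8], "angular": [0, 0, 0], "fingers": 4.2}, {"offset": [0, -0.1, 9.0], "angular": [0, 0, 0], "fingers": 4.2}, {"offset": [0, -0.1, 9.0], "angular": [0, 0, 0], "fingers": 4.2}]'

```text
time: 19.8
position: [0.4893, -0.3216, 0.006]
orientation: [[-1.0, 0.001, 0.001], [0.001, 1.0, -0.001], [-0.001, -0.001, -1.0]]
wrist_force: [-1.2, -0.9, -4.3]
gripper_width: 0.0483
```

```bash
python3 - <<'E'
from h import *
to(.4885,-.3205,.0,90)
im=ctrl.get_image("side");cv2.imwrite("pics/side20.png",cv2.resize(im[220:400,310:500,::-1],None,fx=3.3,fy=3.3))
E
```

```text
off [0.08 0.11 0.6 ] turn z -0.0
now [ 0.4893 -0.3216  0.006 ] yawY 90.0 tilt [ 0.001 -0.001 -1.   ] F [-1.2 -0.9 -4.3] w 0.0483 t 19.8
```

View pics/side20.png

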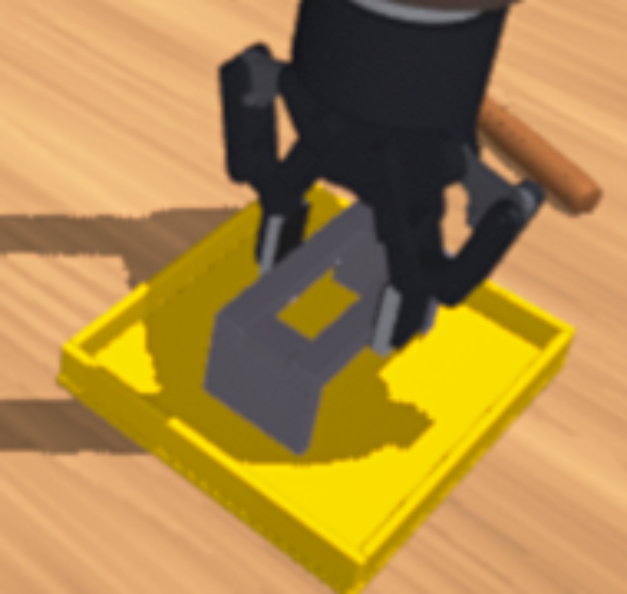

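Yoke is inside the tray, just above the floor. Lower the last few millimetres.

apply_moves --plan '[{"offset": [0, 0, 0.2], "angular": [0, 0, 0], "fingers": 4.2}, {"offset": [0, 0, 0.4], "angular": [0, 0, 0], "fingers": 4.2}, {"offset": [0, 0, 0.4], "angular": [0, 0, 0], "fingers": 4.2}]'

```text
time: 20.23
position: [0.4889, -0.3213, 0.001]
orientation: [[-1.0, 0.001, -0.0], [0.001, 1.0, 0.0], [0.0, 0.0, -1.0]]
wrist_force: [-0.1, 0.5, -3.3]
gripper_width: 0.0487
```

apply_moves --plan '[{"offset": [0, 0, 0.1], "angular": [0, 0, 0], "fingers": 4.2}, {"offset": [0, 0, 0.1], "angular": [0, 0, 0], "fingers": 4.2}, {"offset": [0, 0, 0.1], "angular": [0, 0, 0], "fingers": 4.2}]'

```text
time: 20.6
position: [0.489, -0.3213, 0.0009]
orientation: [[-1.0, 0.001, 0.0], [0.001, 1.0, -0.0], [-0.0, -0.0, -1.0]]
wrist_force: [-5.1, 2.5, 7.8]
gripper_width: 0.0481
```

Contact with the floor (+7.8 N). Open and rise.

apply_moves --plan '[{"offset": [0, 0, 0], "angular": [0, 0, 0], "fingers": 5.5}, {"offset": [0, 0, 0], "angular": [0, 0, 0], "fingers": 6.8}, {"offset": [0, 0, 0], "angular": [0, 0, 0], "fingers": 6.8}, {"offset": [0, 0, 0], "angular": [0, 0, 0], "fingers": 6.8}, {"offset": [0, 0, -2], "angular": [0, 0, 0], "fingers": 6.8}, {"offset": [0, 0, -6], "angular": [0, 0, 0], "fingers": 6.8}, {"offset": [0, 0, -12], "angular": [0, 0, 0], "fingers": 6.8}, {"offset": [0, 0, -18], "angular": [0, 0, 0], "fingers": 6.8}, {"offset": [0, 18, -18], "angular": [0, 0, 0], "fingers": 6.8}, {"offset": [0, 18, -18], "angular": [0, 0, 0], "fingers": 6.8}, {"offset": [0, 18, -18], "angular": [0, 0, 0], "fingers": 6.8}, {"offset": [0, 18, -18], "angular": [0, 0, 0], "fingers": 6.8}, {"offset": [0, 18, -18], "angular": [0, 0, 0], "fingers": 6.8}]'

```text
time: 22.22
position: [0.4892, -0.1414, 0.1803]
orientation: [[-1.0, 0.0, 0.0], [0.0, 1.0, -0.0], [-0.0, -0.0, -1.0]]
wrist_force: [0.0, 0.2, -0.4]
gripper_width: 0.0679
```

```bash
python3 - <<'E'
from h import *
to(.4885,-.3205,.0,90)
a=ctrl.get_image("side");b=ctrl.get_image("top");cv2.imwrite("pics/side21.png",a[:,:,::-1]);cv2.imwrite("pics/top21.png",b[:,:,::-1])
E
```

```text
off [  0.07 -17.91  18.03] turn z -0.0
now [ 0.4892 -0.1414  0.1803] yawY 90.0 tilt [ 0. -0. -1.] F [ 0.   0.2 -0.4] w 0.0679 t 22.225
```

View pics/side21.png

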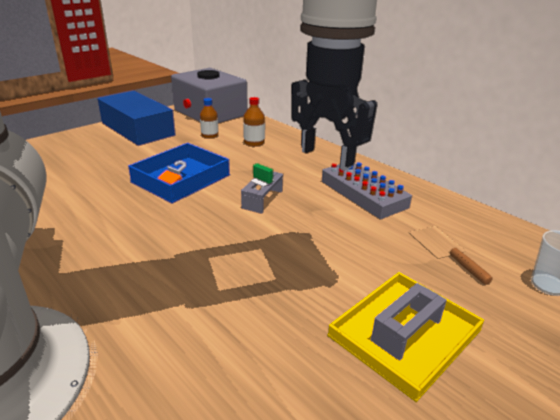

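View pics/top21.png

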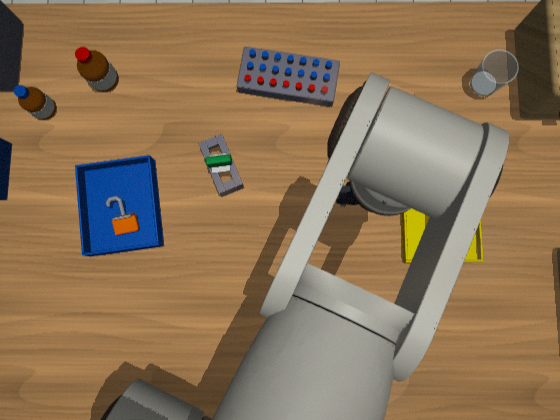

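The yoke stands on its feet in the tray (side view, about (408,320)), the hook lies in the bin (top view, about (122,217)), and the twin is untouched. The gripper is clear, so I'll hand in.

```bash
python3 -c "
from cell import ctrl
print(ctrl.sign_off())"
```

```text
the job is handed in; nothing more can be done
None
```

The job is done and handed in at about 22 s. I raised the orange hook 6 mm, twisted it 80° to line up with the slot, and drew it out with the yoke staying on the bench. I then released it in the blue bin and set the yoke on its feet in the yellow tray.

- **Last checks:** the final pictures show the hook lying in the bin, the yoke upright inside the tray, the green twin untouched and the gripper clear of everything. The wrist force at the end was about 0, and the highest I read was about 10 N, when the yoke touched the tray floor.
- **What disagreed:** the fingertips sat about 30 mm higher than the reported TCP height, with the gap varying with finger opening. Because of this, my first try at closing on the grip shut on air just above it. After that I set finger heights from the pictures and the force readings.

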